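# Clamp a flat bar in the welding fixture

### The job

Get the loose flat bar clamped in the fixture ready for work. With a fingertip, push the bar lengthwise on the fixture plate until its end is up against the blue end stop, then, with one finger against the cam lever's arm, push the lever round clockwise (seen from above) as far as it goes, so that the cam presses the bar square against the blue fence and holds it there. Do not lift the bar, and leave the other things on the bench where they are.

Things in the scene. Friction and masses are not known exactly. Their poses are not given: they have to be found in the camera images.
- fixture: Fixed dark-steel tooling plate, 270 mm (x) by 220 mm (y) by 15 mm thick, with a grid of dark holes; origin at the centre of its underside, z up; its place and yaw vary. Its plain top, 15 mm above the bench, carries the bar. Everything fixed on it is less than 60 mm above the bench.
- end_stop (a point): Middle of the end stop's face, where the bar's end belongs; fixture axes. The end stop is a fixed blue block, 20 mm (x) by 40 mm (y) by 22 mm high, at the fixture's +x side; this face looks to the fixture's -x.
- stop_pin (a point): Top of a fixed steel pin, 10 mm thick, 55 mm above the bench, on the fixture plate on the lever's clockwise side: the arm ends its travel against it.
- fence: The blue fence, a fixed strip 115 mm (x) by 20 mm (y) by 22 mm high on the fixture plate, parallel to the fixture's x; origin at the centre of its underside (fixture x = 27.5, y = 45 mm), so that its face towards the bar is at y = -10 mm in its own frame.
- seat (a point): Point fixed to the fixture, with its axes: where the centre of the bar is when the bar is home, its +x end against the end stop and its +y side against the fence (fixture x = 25, y = 15, z = 22.5 mm).
- bar_mid (a point): Centre of the loose flat bar, bright metal, 130 mm (x) by 40 mm (y) by 15 mm high, about 0.6 kg, with two dark holes in its top; x along its length. It lies flat on the fixture plate, at first 20 to 45 mm short of the end stop (towards the fixture's -x), 4 to 6 mm off the fence and a little crooked. Its -x end is free to push on.
- lever (a joint): Angle of the cam lever (rad), vertical axis, growing clockwise seen from above: 0 open, the arm pointing 33 deg clockwise of the fixture's +x axis (to +x and -y); 2.007 fully closed, 148 deg clockwise (to -x and -y). Stays where left. Turns easily (2 N at the arm's outer part) until the cam wedges the bar near 1.9, then takes up to about 15 N there.
- lever_pivot (a point): On the lever's vertical axis, at the height of the arm (45 mm above the bench; fixture x = 25, y = -39 mm); its +x axis points along the arm. Below the arm is the brass-coloured eccentric cam disc, 50 mm across, 16 mm thick.
- lever_knob (a point): Centre of the red ball, 28 mm across, at the end of the lever's arm, 115 mm from the pivot and 45 mm above the bench. The arm is a round steel rod, 12 mm thick, level, with free space of 24 mm beneath it.
- offcut: Loose piece of copper-coloured round bar, 24 mm across, 45 mm tall, standing on the fixture plate behind the fence; origin under its centre. A bystander.
- bolt: Loose hexagon bolt, 23 mm head, 45 mm tall, standing on its head on the fixture plate's -x, +y corner; origin under its centre. A bystander.
- hammer: Loose hammer, 300 mm long, lying on the bench right of the fixture. A bystander.
- spanner: Loose spanner, 200 mm long, lying on the bench left of the fixture. A bystander.
- flap_disc: Loose brown flap disc, 115 mm across, 12 mm thick, on the bench left of the fixture. A bystander.
- tape: Loose yellow tape measure, 70 x 35 x 65 mm, on the bench left of the fixture. A bystander.
- gusset: Loose bright gusset plate, about 85 x 90 x 6 mm, lying on the bench right of and beyond the fixture. A bystander.
There are look-alikes about, which are no part of the job. There is more than one size of the part that bears bar_mid; the job needs the middle-sized.

How it is judged (in metres and radians):
On the way, in this order (a step that is already met when the one before it is completed fails the run):
1. the bar's end is up against the end stop (within 3 mm) while the lever is still open (below 0.8 rad) (x of bar_mid in the frame of seat above -0.003 m and value of joint lever below 0.8 rad), for 0.2 s.
2. the lever is fully closed with the bar clamped against the fence (value of joint lever above 1.91 rad and contact force between bar and fence above 5 N), for 0.2 s.
At the end, for the whole second after the job is handed in: the lever within 0.095 rad of fully closed (above 1.91), the bar at rest and flat, within 3 mm of the end stop and 2.5 mm of the fence, square to it within 0.03 rad and pressed on it with more than 5 N (all of step 2 and x of bar_mid in the frame of seat between -0.003 and 0.003 m and y of bar_mid in the frame of seat between -0.0025 and 0.0025 m and z of bar_mid in the frame of seat below 0.003 m and angle between the x axis of bar_mid and the x axis of seat, either way round below 0.03 rad and linear speed of bar below 0.01 m/s); the robot touches nothing.
It fails at once if the bar is lifted (6 mm) or tipped (z of bar_mid in the frame of seat above 0.006 m or angle between bar_mid's own z axis and vertical above 0.15 rad).
It fails at once if a bystander is shifted by more than 15 mm (distance of any of offcut, bolt, hammer, spanner, flap_disc, tape, gusset from where it was at the start of the episode above 0.015 m).
It also fails if it takes over 56 s, if anything falls off the work surface, if the arm or the gripper's body presses on something with over 40 N, if the wrist force passes 120 N, or if a joint passes its speed limit or range.

### The arm

A 6-joint arm with a two-finger parallel gripper is mounted at the origin on the work surface. World frame = base frame: x ahead of the robot, y to its left, z up, the work surface at z = 0. Lengths are in m, angles in degrees, forces in N, time in s.
With the tool pointing down it reaches from about 0.3 to 1 m from the base axis. Payload 5.1 kg.
Tool frame: the origin (TCP) lies on the centre line of the jaws, within the pads' length; the fingertips stand 17 mm ahead of it and the grasp point (between the pads) lies 2 mm behind it; z points along the fingers, y is the direction in which the jaws open and shut (so a half turn about z gives the same grasp; the last joint's range is limited). The gripper opens to 95 mm and grips with 3 to 60 N. Pads are 20 mm wide; open, the fingers measure 119 mm over their backs; the gripper's body (75 mm by 180 mm) begins 59 mm behind the grasp point.
Start: joints at [-76.123, 7.093, 94.555, -0, 78.352, -4.733], TCP at [0.207, -0.616, 0.232] pointing down, gripper open.
Joint ranges: [-149.61, 149.61], [-58.7, 133.49], [1.44, 155.28], [-77.14, 257.14], [18.33, 153.61], [-166.67, 166.67]. Speed limits (degrees/s): [147.25, 147.25, 180, 180, 180, 180].

### API

Orientations are given as [roll, pitch, yaw] about the fixed x, y, z axes, in that order (R = Rz(yaw) Ry(pitch) Rx(roll)).
In Python, from plant import sense, vision, ctrl gives the robot as it stands. The module is installed in compiled form; this text tells all that it offers.
- The arm moves only by the tool send_rows, never from a script. Its argument "steps" is a list that holds one entry, the list of rows, each a list of 4 numbers: the shift along the tool's x, y, z in cm, then the turn about the tool's z in degrees. In form: [[[x, y, z, twist], ...]]. A call has 1 to 10 rows; each row shifts and turns the commanded pose from where the row before left it, along the tool's axes as they then stand; what a row does not reach is not made up. A row lasts 1/12 s, in which the tool goes at most 41.7 mm and 7.16 degrees, less where a joint would pass 70% of its speed; a pose out of reach is approached as far as the arm can. A call is refused whole if a number of a shift passes 4.17 or a number of a turn 7.16, either way. A call with a gripper value outside its range is refused whole. "jaw" is the closure, from 0 (fully open) to 1 (shut), set as the call begins (left out, the last holds). The fingers move at their own pace and stop on an object; the grip force is fixed at half the most. Time passes only in rows, so rows that do not move let the fingers close. It gives the time, the measured TCP pose, the force and the opening at its end, in the units of the state.
- sense(): the state, without advancing time (a new reading comes with each control period).
- vision.grab_frame(name): name is "side" or "top"; returns (picture, depth): 480x640x3 uint8, red, green, blue; 480x640 float32, m along the optical axis (not along the pixel's ray), 0 where there is no reading.
- vision.calibration(name): a dict with "mtx" (3x3 intrinsics, pixels), "extrinsics" (4x4, takes a point from camera to world coordinates). Camera axes: x right, y down, z forward; pixel columns grow to the right and rows downward; lengths in m; the calibration is good to about 2 mm. A picture is of the moment at which its call begins. calibration takes no time and is no camera call.
- ctrl.close_job(): hands the job in, once; it reports no verdict.
The state is a dict: "time": time; "joint_positions": joint angles; "qvel": joint speeds; "joint_efforts": joint torques, N m; "ee_pos": TCP position; "orientation": TCP orientation; "contact_force": force on the tool from outside, world axes, zero at the start; "ft_torque": the same for the moment, N m; "finger_gap": opening from 0.0 (shut) to 1.0 (fully open).
Only numpy, scipy, OpenCV 4.12 (cv2) and the standard library are available. Lean on these libraries where they do the work, as an engineer would, in place of code of your own. Each camera call takes 0.05 s, during which the arm holds its last target.

## Working session

There is one attempt and no reset: what is moved stays moved. The work goes in short steps, Python scripts to look and compute and a tool call to move; the robot and the scene stay as the last step left them, time stands still between calls to the robot, and variables do not carry over. Pictures are saved under pics/ and viewed, and the job is handed in when it is done.

Besides the shell and the picture viewer there is one more tool, called after ">>>" as name(argument=value, ...) on one line, values as JSON. send_rows: Moves the arm, as the interface text tells. Its arguments: {"type":"object","properties":{"steps":{"type":"array"},"jaw":{"type":"number"}},"required":["steps"]}

```bash
mkdir -p pics; python3 - <<'E'
from plant import sense, vision, ctrl
import cv2,numpy as np
for n in ("top","side"):
    p,d=vision.grab_frame(n); cv2.imwrite(f"pics/{n}0.png",p[:,:,::-1]); np.save(f"{n}0.npy",d); np.save(f"{n}0p.npy",p)
    c=vision.calibration(n); print(n,np.round(c["mtx"],1).tolist(),np.round(c["extrinsics"],4).tolist())
print(sense())
E
```

```text
top [[580.1, 0.0, 324.7], [0.0, 580.1, 240.6], [0.0, 0.0, 1.0]] [[-0.0114, -0.9883, 0.1522, 0.3107], [-0.9999, 0.0105, -0.0069, 0.0148], [0.0052, -0.1522, -0.9883, 1.7213], [0.0, 0.0, 0.0, 1.0]]
side [[614.1, 0.0, 320.1], [0.0, 614.1, 226.1], [0.0, 0.0, 1.0]] [[-0.8461, -0.315, 0.4301, -0.0594], [-0.5331, 0.5084, -0.6763, 0.95], [-0.0056, -0.8015, -0.598, 0.9107], [0.0, 0.0, 0.0, 1.0]]
{'time': 0.1, 'joint_positions': array([-7.61221167e+01,  7.12946916e+00,  9.46264461e+01,  7.20539036e-04,
        7.83533338e+01, -4.73143187e+00]), 'qvel': array([-0.0317456 ,  0.01494117, -0.27364329,  0.08493473,  0.05748666,
        0.10208767]), 'joint_efforts': array([ 3.13308065e-04, -4.18882477e+01, -3.61096430e+01,  7.77511206e-02,
        4.61873040e-02, -7.28409486e-05]), 'ee_pos': array([ 0.20727766, -0.61547472,  0.23051129]), 'orientation': array([-1.79891181e+02, -9.71445085e-03,  1.86091598e+01]), 'contact_force': array([-0.83304577, -0.15691478, -0.65481862]), 'ft_torque': array([ 0.0163825 , -0.02985529, -0.0135252 ]), 'finger_gap': 0.9991702783611099}
```

View pics/top0.png

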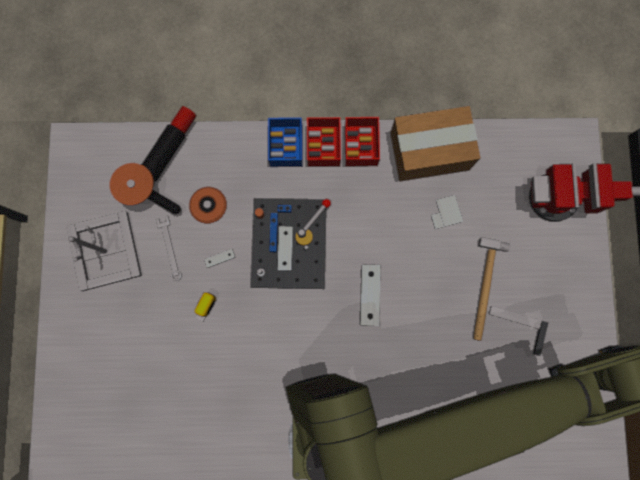

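View pics/side0.png

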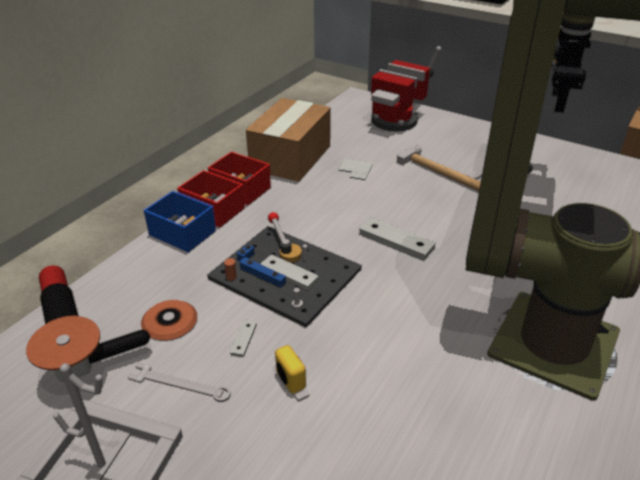

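The bar could be confused with three bright two-hole bars in the top picture: the small one at (220,258) on the bench, the large one at (370,295) on the bench, and the middle-sized one at (285,248) on the plate. I choose the one on the plate. Next I'll check it in a crop and measure.

```bash
cat > h.py <<'E'
from plant import sense, vision, ctrl
import cv2,numpy as np
def back(n,uv,z):
    c=vision.calibration(n);K=c["mtx"];T=c["extrinsics"]
    uv=np.atleast_2d(np.array(uv,float))
    r=np.c_[(uv-[K[0,2],K[1,2]])/[K[0,0],K[1,1]],np.ones(len(uv))]@T[:3,:3].T
    return T[:3,3]+r*((z-T[2,3])/r[:,2])[:,None]
def proj(n,P):
    c=vision.calibration(n);K=c["mtx"];T=np.linalg.inv(c["extrinsics"])
    q=np.atleast_2d(P)@T[:3,:3].T+T[:3,3]; q=q@K.T
    return q[:,:2]/q[:,2:]
E
python3 - <<'E'
from h import *
p=np.load("top0p.npy")[190:300,240:340,::-1]; cv2.imwrite("pics/topc.png",cv2.resize(p,None,fx=5.4,fy=5.4,interpolation=cv2.INTER_CUBIC))
p=np.load("side0p.npy")[200:330,195:375,::-1]; cv2.imwrite("pics/sidec.png",cv2.resize(p,None,fx=4.4,fy=4.4,interpolation=cv2.INTER_CUBIC))
E
```

```text
(no output)
```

View pics/topc.png

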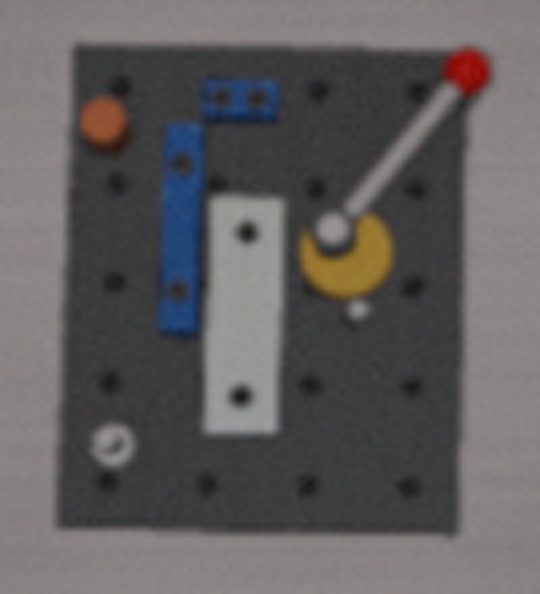

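View pics/sidec.png

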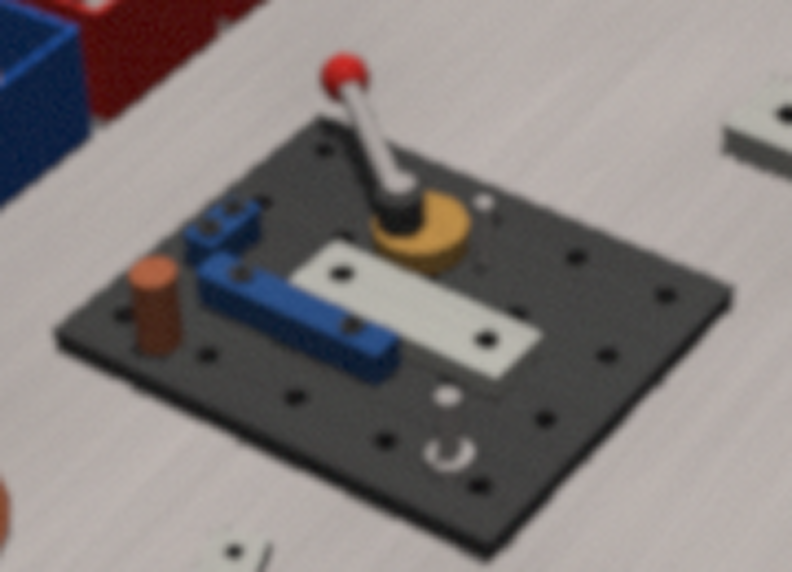

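```bash
cat >> h.py <<'E'
def crop(n,xy): # crop pixel -> image pixel
    s,o=(5.4,(240,190)) if n=="top" else (4.4,(195,200))
    return (np.atleast_2d(np.array(xy,float))+.5)/s-.5+o
def F2W(pose,P):
    x,y,a=pose; P=np.atleast_2d(np.array(P,float)); c,s=np.cos(a),np.sin(a)
    return np.c_[x+c*P[:,0]-s*P[:,1], y+s*P[:,0]+c*P[:,1], P[:,2]]
E
python3 - <<'E'
from h import *
from scipy.optimize import least_squares
cf=np.array([[.135,.11,.015],[.135,-.11,.015],[-.135,-.11,.015],[-.135,.11,.015]])
t=crop("top",[(75,45),(470,52),(457,532),(57,526)])
s=crop("side",[(55,335),(325,118),(733,290),(488,548)])
print(np.round(back("top",t,.015),4)); print(np.round(back("side",s,.015),4))
for nm,use in (("top",[("top",t)]),("side",[("side",s)]),("both",[("top",t),("side",s)])):
    f=lambda q:np.concatenate([(proj(n,F2W(q,cf))-m).ravel() for n,m in use])
    r=least_squares(f,[.6,.08,0]); print(nm,r.x[:2].round(4),np.degrees(r.x[2]).round(2),np.abs(r.fun).max().round(2))
q=r.x; np.save("fix.npy",q)
b=crop("top",[(209,196),(287,199),(280,435),(203,433)]); W=back("top",b,.03)
x,y,a=q;R=np.array([[np.cos(a),-np.sin(a)],[np.sin(a),np.cos(a)]])
print("bar corners fixture mm\n",((W[:,:2]-[x,y])@R*1000).round(1))
bs=crop("side",[(335,240),(543,335),(498,380)]); W=back("side",bs,.03); print("side",((W[:,:2]-[x,y])@R*1000).round(1))
k=crop("top",[(467,71)]); print("knob",((back("top",k,.045)[:,:2]-[x,y])@R*1000).round(1), "pred", 25+115*np.cos(np.radians(33)),-39-115*np.sin(np.radians(33)))
k=crop("side",[(344,75)]); print("knob",((back("side",k,.045)[:,:2]-[x,y])@R*1000).round(1))
k=crop("top",[(103,120)]); print("offcut",((back("top",k,.06)[:,:2]-[x,y])@R*1000).round(1))
k=crop("top",[(112,445)]); print("bolt",((back("top",k,.03)[:,:2]-[x,y])@R*1000).round(1))
k=crop("top",[(358,309)]); print("pin",((back("top",k,.055)[:,:2]-[x,y])@R*1000).round(1))
k=crop("side",[(484,202)]); print("pin",((back("side",k,.055)[:,:2]-[x,y])@R*1000).round(1))
k=crop("top",[(277,80),(277,121)]); print("stop",((back("top",k,.037)[:,:2]-[x,y])@R*1000).round(1))
E
```

```text
[[ 0.7056  0.2157  0.015 ]
 [ 0.6994 -0.0043  0.015 ]
 [ 0.4322  0.006   0.015 ]
 [ 0.4379  0.2236  0.015 ]]
[[0.6987 0.2231 0.015 ]
 [0.6908 0.0046 0.015 ]
 [0.4272 0.0137 0.015 ]
 [0.4338 0.2313 0.015 ]]
top [0.5688 0.1103] -1.79 0.59
side [0.5632 0.1176] -2.08 1.37
both [0.5663 0.1135] -1.95 2.07
bar corners fixture mm
 [[ 49.4  28.1]
 [ 48.7 -14.7]
 [-81.2 -14.9]
 [-81.   26.8]]
side [[ 46.1  -9.4]
 [-84.3  -8. ]
 [-84.7  31.1]]
knob [[ 119.5 -111.7]] pred 121.44711531372377 -101.63348902672811
knob [[ 117.6 -110.7]]
offcut [[84.4 84.4]]
bolt [[-88.7  75.8]]
pin [[-14.8 -56. ]]
pin [[-18.1 -52.2]]
stop [[113.7  -7.5]
 [ 90.8  -8.2]]
```

```bash
python3 - <<'E'
from h import *
def pts(n):
    d=np.load(f"{n}0.npy");c=vision.calibration(n);K=c["mtx"];T=c["extrinsics"]
    v,u=np.mgrid[:480,:640];P=np.stack([(u-K[0,2])/K[0,0]*d,(v-K[1,2])/K[1,1]*d,d],-1)
    return P@T[:3,:3].T+T[:3,3],d
for n,bench,plate in (("top",(150,330,20,20),None),("side",(300,370,15,15),None)):
    W,d=pts(n)
    m=(d>0)
    for x0,y0 in ((.3,.2),(.4,.05),(.9,0),(.6,-.1)):
        s=m&(abs(W[...,0]-x0)<.03)&(abs(W[...,1]-y0)<.03); print(n,(x0,y0),s.sum(),np.median(W[...,2][s]).round(4), W[...,2][s].std().round(4))
    for nm,lo,hi in (("plate",.009,.02),("bar",.026,.034)):
        s=m&(W[...,2]>lo)&(W[...,2]<hi)&(abs(W[...,0]-.565)<.15)&(abs(W[...,1]-.115)<.13)
        q=W[s][:,:2]; r=cv2.minAreaRect((q*1000).astype(np.float32)); print(n,nm,s.sum(),np.median(W[...,2][s]),r)
    # dark plate pixels by colour
    p=np.load(f"{n}0p.npy").astype(int)
    s=m&(p.max(-1)<95)&(abs(W[...,0]-.565)<.17)&(abs(W[...,1]-.115)<.15)
    q=W[s]; print(n,"dark z",np.median(q[:,2]), cv2.minAreaRect((q[:,:2]*1000).astype(np.float32)))
E
```

```text
top (0.3, 0.2) 411 0.0002 0.0042
top (0.4, 0.05) 392 0.0 0.0042
top (0.9, 0) 357 0.0092 0.0138
top (0.6, -0.1) 394 -0.0001 0.0044
top plate 4143 0.014928163808354489 ((565.735595703125, 120.11726379394531), (247.85348510742188, 298.2663269042969), 89.31245422363281)
top bar 640 0.03047261490469 ((572.2452392578125, 102.93103790283203), (257.98095703125, 193.15745544433594), 0.3116891384124756)
top dark z 0.015412521763402576 ((569.3152465820312, 108.33283996582031), (226.1122283935547, 271.32318115234375), 88.1514663696289)
side (0.3, 0.2) 700 -0.002 0.0018
side (0.4, 0.05) 548 -0.0019 0.0037
side (0.9, 0) 247 0.0423 0.0197
side (0.6, -0.1) 331 -0.0028 0.002
side plate 5533 0.012794644557236667 ((566.2704467773438, 113.52391052246094), (225.92454528808594, 274.3875427246094), 88.13290405273438)
side bar 1093 0.028855340518818662 ((578.1036987304688, 106.4805908203125), (202.95391845703125, 204.06838989257812), 2.9323666095733643)
side dark z 0.012960016749253511 ((564.8612060546875, 109.0018081665039), (234.95108032226562, 272.26861572265625), 88.0212631225586)
```

The crop confirms the choice: the bar on the plate runs from (203,433) to (287,199) in the crop and measures about 130 x 41 mm. The top camera's fixture pose is consistent with the stop, knob and pin sizes, so I'll use it. It differs from the side camera by about 8 mm. First I turn the tool and close the jaws.

>>> send_rows(steps=[[[0, 0, 0, -7], [0, 0, 0, -7], [0, 0, 0, -7], [0, 0, 0, -7], [0, 0, 0, -7], [0, 0, 0, -7], [0, 0, 0, -7], [0, 0, 0, -7], [0, 0, 0, -7], [0, 0, 0, -6.8]]], jaw=1)

```text
time: 0.93
ee_pos: [0.2073, -0.6156, 0.2309]
orientation: [-180.0, -0.1, 88.8]
contact_force: [0.2, 0.0, 0.4]
finger_gap: 0.356
```

```bash
cat >> h.py <<'E'
Q=np.array([.5688,.1103,np.radians(-1.79)])
def fx(p):
    a=Q[2]; d=np.array(p[:2])-Q[:2]; return np.array([np.cos(a)*d[0]+np.sin(a)*d[1],-np.sin(a)*d[0]+np.cos(a)*d[1]])*1000
E
python3 - <<'E'
from h import *
s=sense(); print(s["ee_pos"],s["orientation"],s["finger_gap"],"fixture mm",fx(s["ee_pos"]))
E
```

```text
[ 0.20732121 -0.61564659  0.23089387] [-1.79981688e+02 -6.97118787e-02  8.87532320e+01] 0.3561498613698922 fixture mm [-338.62650378 -736.88361336]
```

>>> send_rows(steps=[[[3.5, 1.0, 0, 0], [3.73, 1.13, 0, 0], [3.73, 1.13, 0, 0], [3.73, 1.13, 0, 0], [3.73, 1.13, 0, 0], [3.73, 1.13, 0, 0], [3.73, 1.13, 0, 0], [3.73, 1.13, 0, 0], [3.73, 1.13, 0, 0], [3.73, 1.13, 0, 0]]])

```text
time: 1.77
ee_pos: [0.3292, -0.2467, 0.2312]
orientation: [-180.0, -0.0, 88.4]
contact_force: [0.8, 0.5, 0.1]
finger_gap: -0.002
```

>>> send_rows(steps=[[[3.73, 1.13, 0, 0], [3.73, 1.13, 0, 0], [3.73, 1.13, 0, 0], [3.73, 1.13, 0, 0], [3.73, 1.13, 0, 0], [3.73, 1.13, 0, 0], [3.73, 1.13, 0, 0], [3.73, 1.13, 0, 0], [3.73, 1.13, 0, 0], [0, 0, 0, 0]]])

```text
time: 2.6
ee_pos: [0.4408, 0.0895, 0.2313]
orientation: [-180.0, -0.1, 88.8]
contact_force: [-1.1, -0.8, 0.1]
finger_gap: 0.001
```

```bash
python3 - <<'E'
from h import *
s=sense(); print(s["ee_pos"],s["orientation"],s["finger_gap"],"fixture mm",fx(s["ee_pos"]),s["joint_positions"].round(1))
p,d=vision.grab_frame("side"); cv2.imwrite("pics/side1.png",p[:,:,::-1])
E
```

```text
[0.44075327 0.08945959 0.23126614] [-1.79967655e+02 -1.37050415e-01  8.88164770e+01] 0.0006776031951357818 fixture mm [-127.33326827  -24.82994528] [ 4.50e+00 -1.95e+01  1.19e+02  1.00e-01  8.05e+01  5.70e+00]
```

View pics/side1.png

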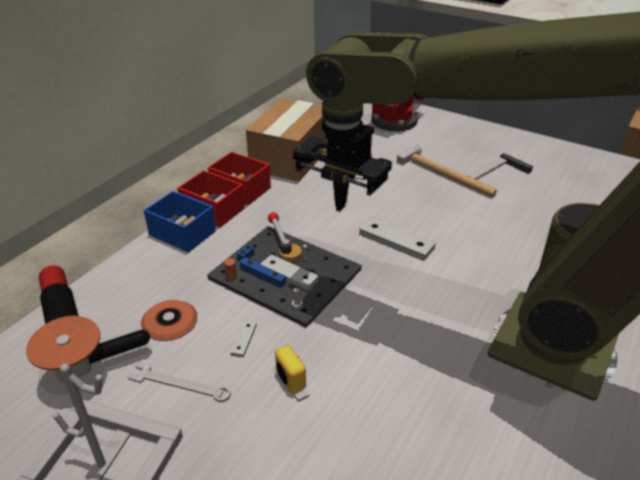

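The fingers are above the near right of the plate, tip at (340,207), with the bar clear at (290,269). I correct the offset, descend to just above and check the tip in the pictures.

>>> send_rows(steps=[[[1.7, 0.7, 0, 0], [1.7, 0.7, 0, 0], [0, 0, 3, 0], [0, 0, 3, 0], [0, 0, 3, 0], [0, 0, 3, 0], [0, 0, 2, 0], [0, 0, 0, 0], [0, 0, 0, 0]]])

```text
time: 3.4
ee_pos: [0.4542, 0.1167, 0.0906]
orientation: [-179.8, 0.0, 88.3]
contact_force: [0.6, -0.5, 0.2]
finger_gap: 0.006
```

```bash
python3 - <<'E'
from h import *
s=sense(); e=s["ee_pos"]; print(e,s["orientation"],"fixture mm",fx(e))
for n in ("side","top"):
    p,d=vision.grab_frame(n)
    t=proj(n,e-[0,0,.017])[0]; print(n,"tip pred",t)
    u,v=t.round().astype(int); x0,y0=u-80,v-60
    im=cv2.resize(p[y0:y0+120,x0:x0+160,::-1],None,fx=5,fy=5,interpolation=cv2.INTER_CUBIC)
    cv2.circle(im,tuple(((t-[x0,y0]+.5)*5).astype(int)),4,(0,0,255),-1); cv2.imwrite(f"pics/{n}2.png",im)
E
```

```text
[0.45419803 0.11668008 0.09062436] [-1.79822626e+02  4.23105569e-02  8.83276027e+01] fixture mm [-114.74533417    2.79722749]
side tip pred [326.89017222 266.89110447]
top tip pred [285.30573494 279.32805835]
```

View pics/side2.png

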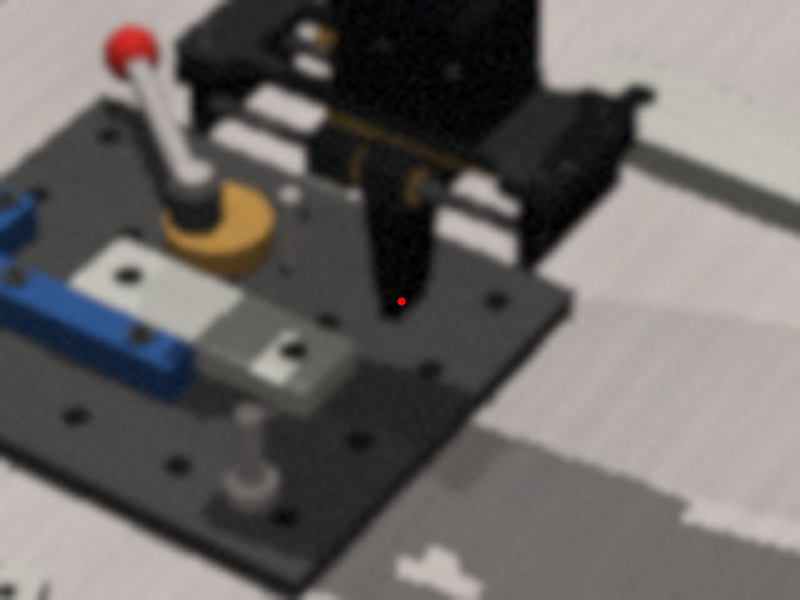

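View pics/top2.png

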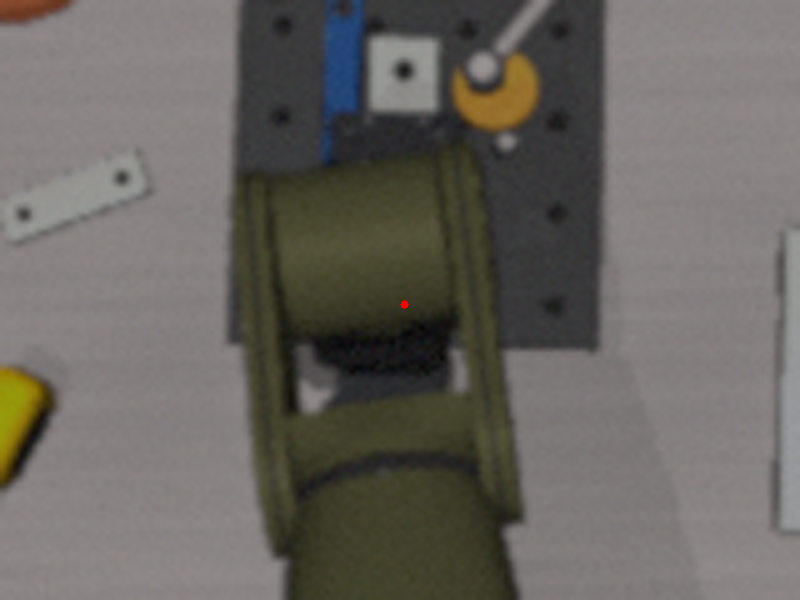

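In the side view the tip is at crop (392,315), a few pixels from the predicted (401,301), so calibration is off by about 3-4 mm. The tip is clear of the bar's end at (330,370). I centre it and go down beside the bar.

>>> send_rows(steps=[[[0.6, 0, 0, 0], [0, 0, 1.8, 0], [0, 0, 1.8, 0], [0, 0, 1.2, 0], [0, 0, 0.4, 0], [0, 0, 0, 0], [0, 0, 0, 0]]])

```text
time: 4.08
ee_pos: [0.4564, 0.1241, 0.041]
orientation: [179.9, -0.0, 88.4]
contact_force: [0.8, -0.5, 0.6]
finger_gap: 0.006
```

```bash
python3 - <<'E'
from h import *
s=sense(); e=s["ee_pos"]; print(e,s["orientation"],s["contact_force"],"fixture mm",fx(e))
for n in ("side",):
    p,d=vision.grab_frame(n)
    t=proj(n,e-[0,0,.017])[0]; print(n,"tip pred",t)
    x0,y0=210,190
    im=cv2.resize(p[y0:y0+120,x0:x0+160,::-1],None,fx=5,fy=5,interpolation=cv2.INTER_CUBIC)
    cv2.imwrite(f"pics/{n}3.png",im)
E
```

```text
[0.45644573 0.12409873 0.04098404] [ 1.79881756e+02 -2.32124867e-02  8.84159940e+01] [ 0.75598664 -0.51688158  0.62798053] fixture mm [-112.73047025   10.28246484]
side tip pred [324.14304436 286.16743163]
```

View pics/side3.png

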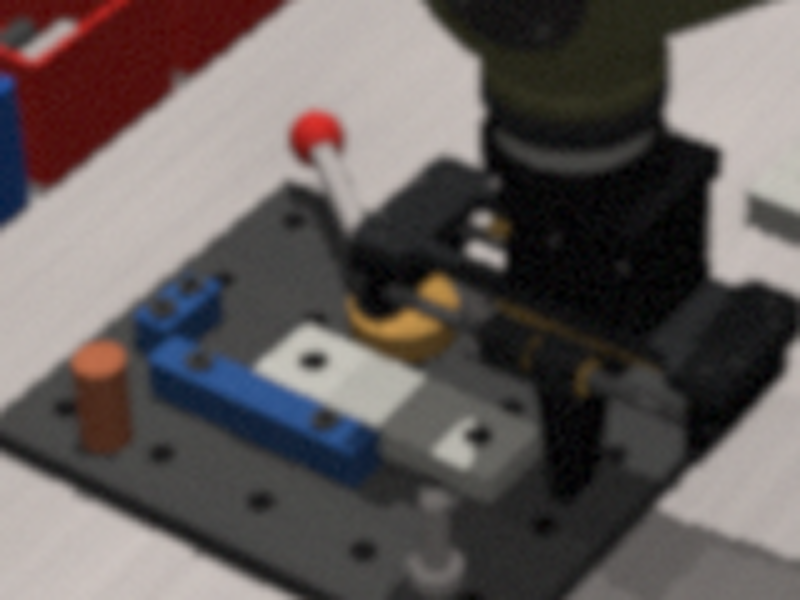

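Fingertip at crop (570,490), bar end face at (515,465), a gap of about 15 mm and lined up. Now I start the lengthwise push.

>>> send_rows(steps=[[[0, 0.3, 0.3, 0], [0, 0.4, 0, 0], [0, 0.4, 0, 0], [0, 0.3, 0, 0], [0, 0.3, 0, 0], [0, 0.3, 0, 0], [0, 0.3, 0, 0], [0, 0.3, 0, 0], [0, 0.3, 0, 0], [0, 0, 0, 0]]])

```text
time: 4.97
ee_pos: [0.484, 0.1229, 0.0365]
orientation: [-179.9, 0.0, 88.4]
contact_force: [-3.4, -1.3, 2.5]
finger_gap: 0.005
```

```bash
cat > look.py <<'E'
from h import *
import sys
s=sense(); e=s["ee_pos"]; print(s["time"],e.round(4),s["orientation"].round(1),s["contact_force"].round(1),"fixture mm",fx(e).round(1))
p,d=vision.grab_frame("side"); x0,y0=210,190
cv2.imwrite(f"pics/{sys.argv[1]}.png",cv2.resize(p[y0:y0+120,x0:x0+160,::-1],None,fx=5,fy=5,interpolation=cv2.INTER_CUBIC))
E
python3 look.py side4
```

```text
4.9667 [0.484  0.1229 0.0365] [-179.9    0.    88.4] [-3.4 -1.3  2.5] fixture mm [-85.1  10. ]
```

View pics/side4.png

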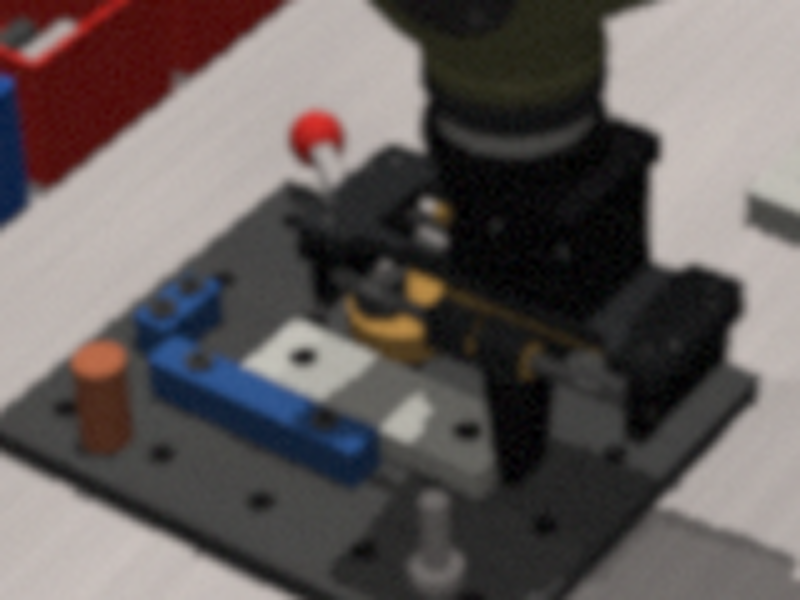

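The bar is moving: its end is at crop (495,475) with the finger in contact, force about 3 N. I continue.

>>> send_rows(steps=[[[0, 0.3, 0, 0], [0, 0.3, 0, 0], [0, 0.3, 0, 0], [0, 0.3, 0, 0], [0, 0.3, 0, 0], [0, 0.3, 0, 0], [0, 0.3, 0, 0], [0, 0.3, 0, 0], [0, 0, 0, 0]]])

```text
time: 5.77
ee_pos: [0.5093, 0.1223, 0.0366]
orientation: [179.9, -0.0, 88.4]
contact_force: [-1.5, 0.2, -1.0]
finger_gap: 0.005
```

```bash
python3 look.py side5
```

```text
5.7667 [0.5093 0.1223 0.0366] [179.9  -0.   88.4] [-1.5  0.2 -1. ] fixture mm [-59.8  10.1]
```

View pics/side5.png

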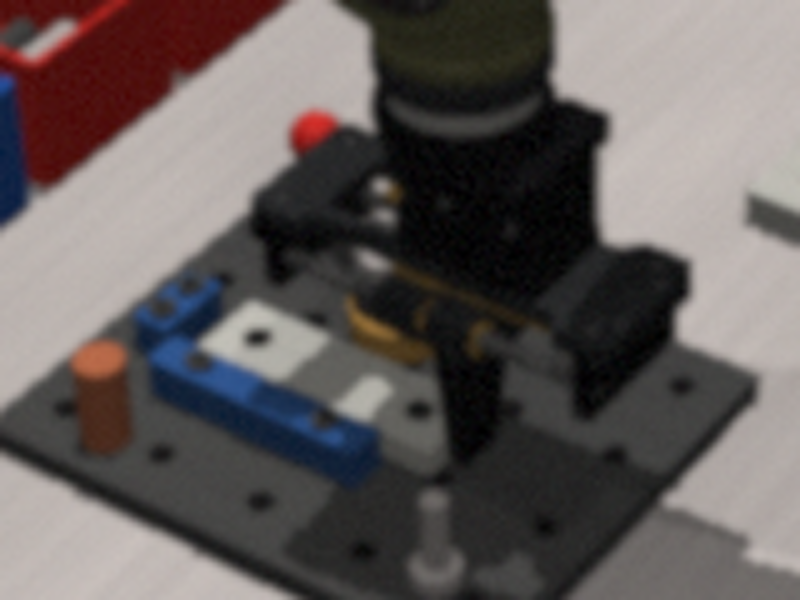

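There are about 10 mm left between the bar's end, crop (205,340), and the stop at (185,320). I go on in smaller steps.

>>> send_rows(steps=[[[0, 0.15, 0, 0], [0, 0.15, 0, 0], [0, 0.15, 0, 0], [0, 0.15, 0, 0], [0, 0, 0, 0]]])

```text
time: 6.23
ee_pos: [0.5148, 0.1221, 0.0367]
orientation: [180.0, -0.0, 88.4]
contact_force: [-1.6, 1.0, -0.9]
finger_gap: 0.004
```

>>> send_rows(steps=[[[0, 0.1, 0, 0], [0, 0.1, 0, 0], [0, 0, 0, 0]]])

```text
time: 6.48
ee_pos: [0.5166, 0.1221, 0.0367]
orientation: [180.0, -0.0, 88.4]
contact_force: [-2.7, 0.1, -0.0]
finger_gap: 0.005
```

>>> send_rows(steps=[[[0, 0.1, 0, 0], [0, 0, 0, 0]]])

```text
time: 6.65
ee_pos: [0.5175, 0.1221, 0.0366]
orientation: [180.0, -0.0, 88.4]
contact_force: [-2.4, 0.2, 0.2]
finger_gap: 0.004
```

>>> send_rows(steps=[[[0, 0.1, 0, 0], [0, 0, 0, 0]]])

```text
time: 6.82
ee_pos: [0.5186, 0.122, 0.0366]
orientation: [180.0, -0.0, 88.4]
contact_force: [-2.5, -0.4, -0.5]
finger_gap: 0.001
```

>>> send_rows(steps=[[[0, 0.1, 0, 0], [0, 0, 0, 0]]])

```text
time: 6.98
ee_pos: [0.5196, 0.122, 0.0367]
orientation: [180.0, -0.0, 88.4]
contact_force: [-1.5, 0.1, -0.1]
finger_gap: 0.005
```

```bash
python3 look.py side6
```

```text
6.9833 [0.5196 0.122  0.0367] [180.   -0.   88.4] [-1.5  0.1 -0.1] fixture mm [-49.5  10.2]
```

View pics/side6.png

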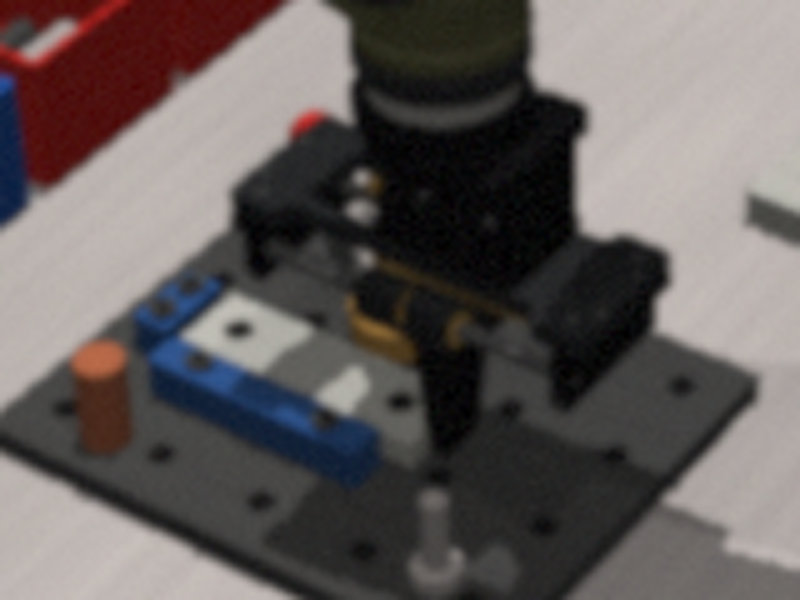

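A few mm still remain: the bar's corner is at (185,335), the stop's at (215,290). I keep going by 1 mm until the force rises.

>>> send_rows(steps=[[[0, 0.1, 0, 0], [0, 0, 0, 0]]])

```text
time: 7.2
ee_pos: [0.5206, 0.122, 0.0367]
orientation: [180.0, -0.0, 88.4]
contact_force: [-1.6, -0.4, -0.5]
finger_gap: 0.003
```

>>> send_rows(steps=[[[0, 0.1, 0, 0], [0, 0, 0, 0]]])

```text
time: 7.37
ee_pos: [0.5216, 0.122, 0.0367]
orientation: [180.0, -0.0, 88.4]
contact_force: [-2.3, 0.3, 0.4]
finger_gap: 0.006
```

>>> send_rows(steps=[[[0, 0.1, 0, 0], [0, 0, 0, 0]]])

```text
time: 7.53
ee_pos: [0.5217, 0.1219, 0.0365]
orientation: [-179.9, 0.0, 88.4]
contact_force: [-5.4, -0.1, 3.1]
finger_gap: 0.009
```

>>> send_rows(steps=[[[0, 0.1, 0, 0], [0, 0, 0, 0], [0, 0, 0, 0]]])

```text
time: 7.78
ee_pos: [0.5219, 0.122, 0.0365]
orientation: [-179.7, 0.0, 88.4]
contact_force: [-7.9, -0.3, 4.6]
finger_gap: 0.001
```

```bash
python3 look.py side7
```

```text
7.7833 [0.5219 0.122  0.0365] [-179.7    0.    88.4] [-7.9 -0.3  4.6] fixture mm [-47.3  10.2]
```

View pics/side7.png

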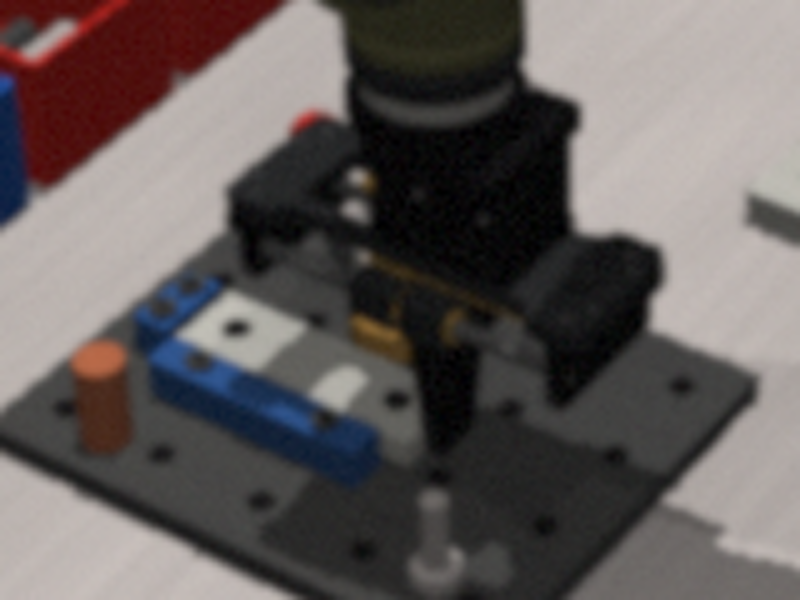

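The bar is up against the stop: advance stalled and the force rose to 8 N. In the picture the bar end at (185,335) meets the blue block. I back off, lift and move over to the lever's counterclockwise side.

>>> send_rows(steps=[[[0, -0.5, 0, 0], [0, -0.8, 0, 0], [0, 0, -3, 0], [0, 0, -4, 0], [0, 0, -2, 0], [0, 0, 0, 0]]])

```text
time: 8.33
ee_pos: [0.5147, 0.1229, 0.1336]
orientation: [179.2, -0.1, 88.4]
contact_force: [1.6, -0.3, 0.2]
finger_gap: 0.002
```

>>> send_rows(steps=[[[-1.5, 3.3, 0, 0], [-1.5, 3.3, 0, 0], [-1.6, 3.4, 0, 0], [-1.6, 3.4, 0, 0], [-1.6, 3.4, 0, 0], [0, 0, 0, 0], [0, 0, 0, 0]]])

```text
time: 8.92
ee_pos: [0.677, 0.0385, 0.1253]
orientation: [-180.0, 0.0, 88.3]
contact_force: [-0.0, 0.5, -0.6]
finger_gap: 0.008
```

>>> send_rows(steps=[[[0, 0, 0, -6.6], [0, 0, 0, -6.6], [0, 0, 0, -6.6], [0, 0, 0, -6.6], [0, 0, 0, -6.6], [0, 0, 0, -6.6], [0, 0, 0, -6.6], [0, 0, 0, -6.6], [0, 0, 0, 0], [0, 0, 0, 0]]])

```text
time: 9.75
ee_pos: [0.6752, 0.0403, 0.1266]
orientation: [180.0, -0.0, 141.1]
contact_force: [0.1, -0.7, -0.1]
finger_gap: 0.005
```

```bash
python3 look.py side8; python3 -c "
from h import *
p,d=vision.grab_frame('top');cv2.imwrite('pics/top8.png',cv2.resize(p[190:300,240:340,::-1],None,fx=5.4,fy=5.4,interpolation=cv2.INTER_CUBIC))"
```

```text
9.75 [0.6752 0.0403 0.1266] [180.   -0.  141.1] [ 0.1 -0.7 -0.1] fixture mm [108.5 -66.6]
```

View pics/side8.png

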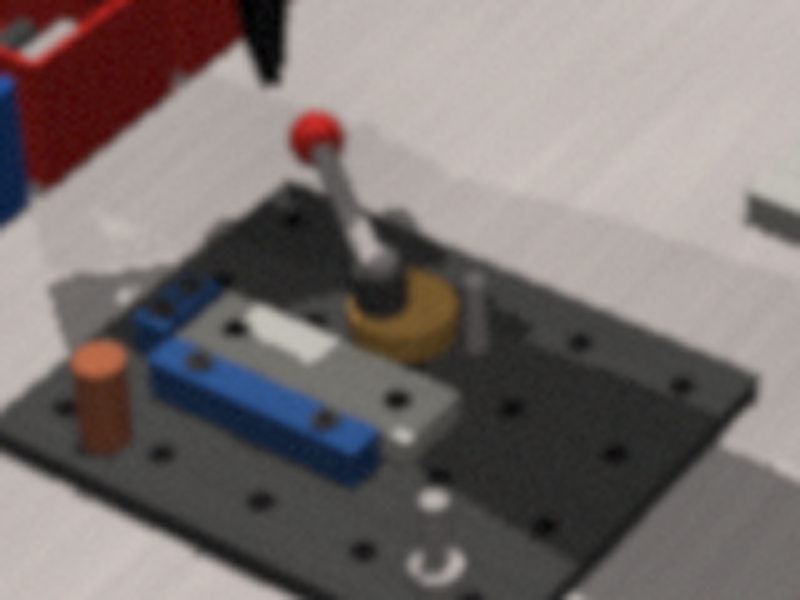

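View pics/top8.png

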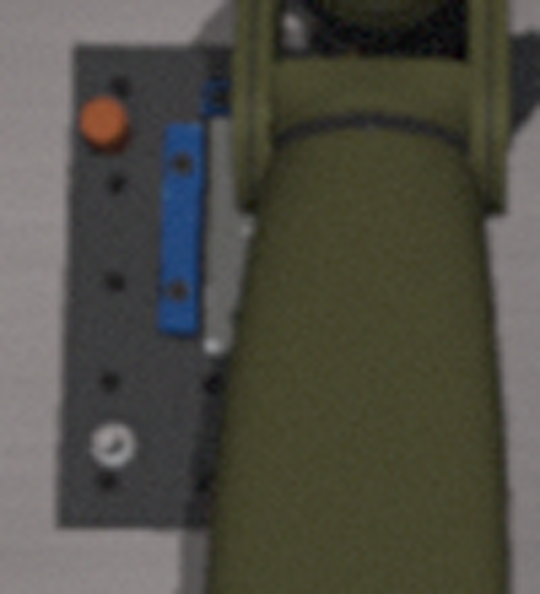

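The bar sits against the stop at crop (190,325). The fingertip at (270,82) is on the lever's counterclockwise side, beyond the plate's hole row. I descend there.

>>> send_rows(steps=[[[0, 0, 2.2, 0], [0, 0, 2.2, 0], [0, 0, 2, 0], [0, 0, 1.2, 0], [0, 0, 0.4, 0], [0, 0, 0, 0], [0, 0, 0, 0]]])

```text
time: 10.43
ee_pos: [0.6768, 0.0397, 0.0475]
orientation: [180.0, 0.1, 141.2]
contact_force: [0.5, -0.3, -0.3]
finger_gap: 0.006
```

```bash
python3 look.py side9
```

```text
10.4333 [0.6768 0.0397 0.0475] [1.800e+02 1.000e-01 1.412e+02] [ 0.5 -0.3 -0.3] fixture mm [110.1 -67.2]
```

View pics/side9.png

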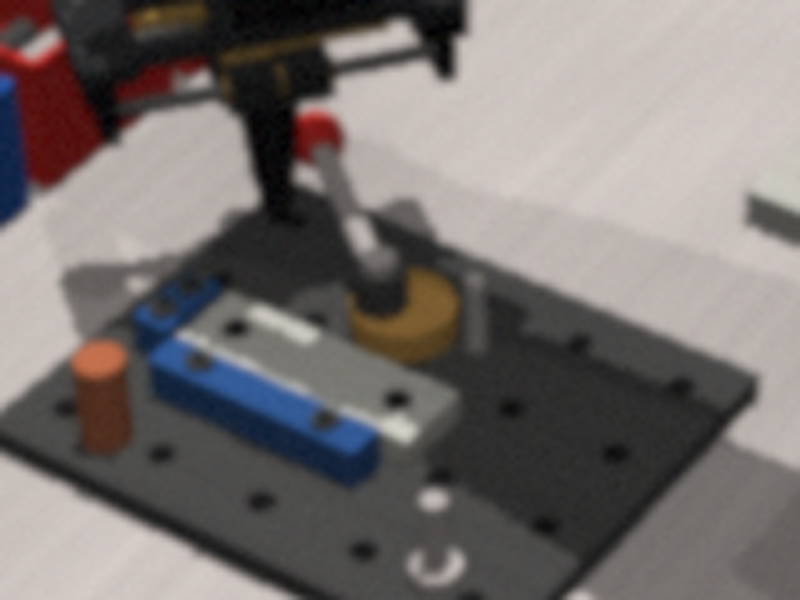

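The fingertip at (285,210) is beside the arm with the rod at (335,170) to its right. I approach until contact.

>>> send_rows(steps=[[[0, -0.3, 0, 0], [0, -0.3, 0, 0], [0, -0.3, 0, 0], [0, -0.3, 0, 0], [0, -0.3, 0, 0], [0, 0, 0, 0]]])

```text
time: 10.98
ee_pos: [0.6666, 0.0275, 0.0469]
orientation: [180.0, 0.0, 141.2]
contact_force: [-0.3, -0.7, 0.1]
finger_gap: 0.006
```

```bash
cat > st.py <<'E'
from h import *
s=sense();e=s["ee_pos"];f=fx(e)-[25,-39];yaw=s["orientation"][2]-np.degrees(Q[2])
th=np.radians(yaw-180);ax=np.array([np.cos(th),np.sin(th)]);nn=np.array([-ax[1],ax[0]])
print(s["time"],"F",s["contact_force"].round(1),"z",e[2].round(4),"along",(f@ax).round(1),"normal",(f@nn).round(1),"arm angle if flat cw deg",(180-yaw)%360, "J6",s["joint_positions"][5].round(1))
E
python3 st.py; python3 look.py side10
```

```text
10.9833 F [-0.3 -0.7  0.1] z 0.0469 along 84.7 normal 12.9 arm angle if flat cw deg 37.0318771017119 J6 -53.4
10.9833 [0.6666 0.0275 0.0469] [180.    0.  141.2] [-0.3 -0.7  0.1] fixture mm [100.4 -79.7]
```

View pics/side10.png

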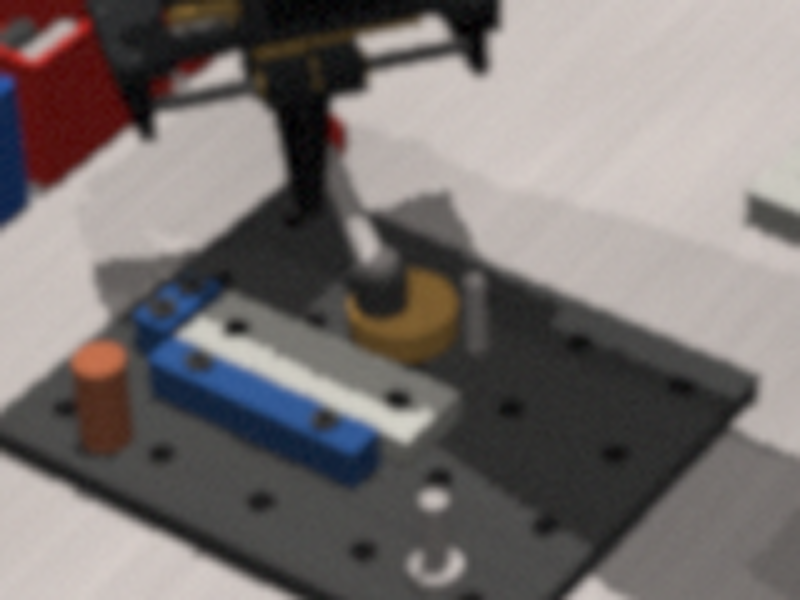

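The finger is almost touching the rod at (325,185). I begin the turn about the pivot.

>>> send_rows(steps=[[[-0.1, -0.75, 0, 5], [-0.1, -0.75, 0, 5], [-0.1, -0.75, 0, 5], [-0.1, -0.75, 0, 5], [-0.1, -0.75, 0, 5], [-0.1, -0.75, 0, 5], [0, 0, 0, 0]]])

```text
time: 11.62
ee_pos: [0.6351, -0.0049, 0.0466]
orientation: [-180.0, -0.0, 111.1]
contact_force: [0.6, 0.5, 0.4]
finger_gap: 0.005
```

```bash
python3 st.py; python3 look.py side11
```

```text
11.6167 F [0.6 0.5 0.4] z 0.0466 along 85.7 normal 12.5 arm angle if flat cw deg 67.10758857312928 J6 -26.4
11.6167 [ 0.6351 -0.0049  0.0466] [-180.    -0.   111.1] [0.6 0.5 0.4] fixture mm [  69.9 -113. ]
```

View pics/side11.png

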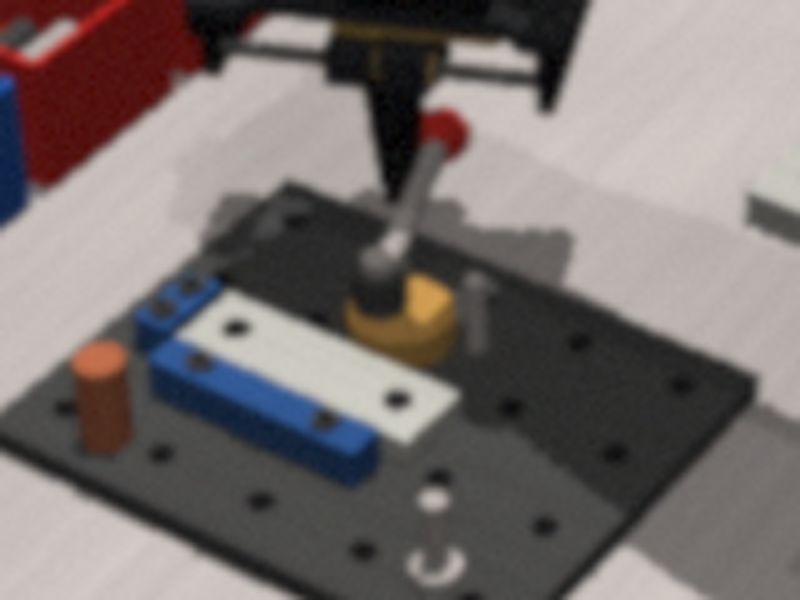

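The lever follows: the knob has moved to (443,133) and the cam is turning. I continue.

>>> send_rows(steps=[[[-0.1, -0.75, 0, 5], [-0.1, -0.75, 0, 5], [-0.1, -0.75, 0, 5], [-0.1, -0.75, 0, 5], [-0.1, -0.75, 0, 5], [-0.1, -0.75, 0, 5], [-0.1, -0.75, 0, 5], [-0.1, -0.75, 0, 5], [-0.1, -0.75, 0, 5], [0, 0, 0, 0]]])

```text
time: 12.5
ee_pos: [0.5699, -0.0144, 0.0468]
orientation: [180.0, 0.0, 66.3]
contact_force: [-0.5, 0.3, 0.8]
finger_gap: 0.006
```

```bash
python3 st.py; python3 look.py side12
```

```text
12.5 F [-0.5  0.3  0.8] z 0.0468 along 86.9 normal 13.4 arm angle if flat cw deg 111.94286613264903 J6 16.9
12.5 [ 0.5699 -0.0144  0.0468] [180.    0.   66.3] [-0.5  0.3  0.8] fixture mm [   5.  -124.6]
```

View pics/side12.png

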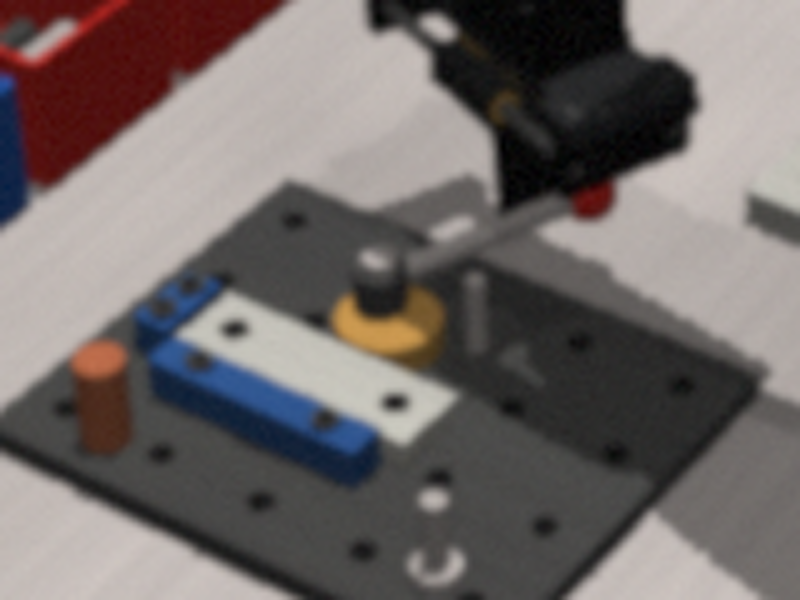

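Good. The knob is now at (592,198) and the bar is still at the stop. I go on to about 137 deg, more slowly.

>>> send_rows(steps=[[[-0.1, -0.75, 0, 5], [-0.1, -0.75, 0, 5], [-0.07, -0.6, 0, 4], [-0.07, -0.6, 0, 4], [-0.05, -0.45, 0, 3], [0, 0, 0, 0]]])

```text
time: 13.05
ee_pos: [0.5418, -0.0013, 0.0469]
orientation: [180.0, 0.0, 45.4]
contact_force: [-0.1, 0.2, 0.0]
finger_gap: 0.008
```

```bash
python3 st.py
```

```text
13.05 F [-0.1  0.2  0. ] z 0.0469 along 86.8 normal 14.4 arm angle if flat cw deg 132.84477433678404 J6 38.8
```

>>> send_rows(steps=[[[-0.03, -0.3, 0, 2], [-0.03, -0.3, 0, 2], [-0.02, -0.15, 0, 1], [0, 0, 0, 0]]])

```text
time: 13.38
ee_pos: [0.5363, 0.0033, 0.0468]
orientation: [180.0, 0.0, 40.4]
contact_force: [0.5, -2.7, 0.4]
finger_gap: 0.01
```

```bash
python3 st.py; python3 look.py side13
```

```text
13.3833 F [ 0.5 -2.7  0.4] z 0.0468 along 86.5 normal 14.8 arm angle if flat cw deg 137.85793670435845 J6 44.3
13.3833 [0.5363 0.0033 0.0468] [180.    0.   40.4] [ 0.5 -2.7  0.4] fixture mm [ -29.2 -108. ]
```

View pics/side13.png

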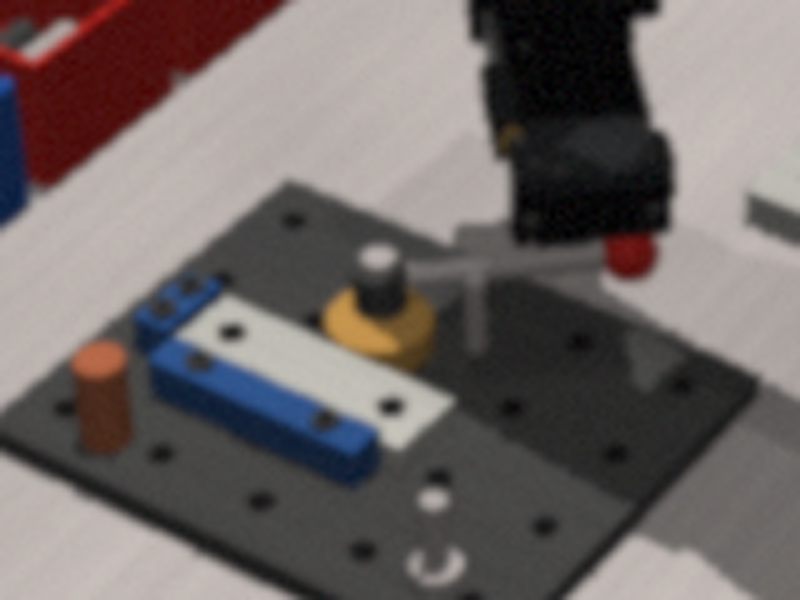

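The bar is now close to the fence, with the arm near the pin and the knob at (630,255). I go on in 1 deg rows and watch the force.

>>> send_rows(steps=[[[-0.02, -0.17, 0, 1], [-0.02, -0.17, 0, 1], [-0.02, -0.17, 0, 1], [0, 0, 0, 0]]])

```text
time: 13.77
ee_pos: [0.5321, 0.0073, 0.0467]
orientation: [-180.0, -0.0, 37.2]
contact_force: [0.8, -2.3, 1.6]
finger_gap: 0.005
```

>>> send_rows(steps=[[[-0.02, -0.17, 0, 1], [-0.02, -0.17, 0, 1], [0, 0, 0, 0]]])

```text
time: 14.02
ee_pos: [0.5296, 0.0099, 0.0467]
orientation: [-180.0, -0.0, 35.2]
contact_force: [-0.6, -2.1, 1.3]
finger_gap: 0.005
```

>>> send_rows(steps=[[[-0.02, -0.17, 0, 1], [-0.02, -0.17, 0, 1], [0, 0, 0, 0]]])

```text
time: 14.27
ee_pos: [0.5274, 0.0123, 0.0467]
orientation: [180.0, 0.0, 33.2]
contact_force: [0.1, -2.0, 1.3]
finger_gap: -0.0
```

```bash
python3 st.py
```

```text
14.2667 F [ 0.1 -2.   1.3] z 0.0467 along 86.4 normal 13.1 arm angle if flat cw deg 145.04304995517433 J6 52.3
```

>>> send_rows(steps=[[[-0.02, -0.15, 0, 0.5], [-0.02, -0.15, 0, 0.5], [0, 0, 0, 0]]])

```text
time: 14.52
ee_pos: [0.5257, 0.0143, 0.0467]
orientation: [180.0, -0.0, 32.2]
contact_force: [1.0, -4.7, 1.7]
finger_gap: 0.007
```

>>> send_rows(steps=[[[-0.02, -0.15, 0, 0.5], [-0.02, -0.15, 0, 0.5], [0, 0, 0, 0]]])

```text
time: 14.77
ee_pos: [0.5241, 0.0161, 0.0467]
orientation: [179.9, -0.0, 31.2]
contact_force: [3.1, -7.0, -1.1]
finger_gap: 0.001
```

```bash
python3 st.py; python3 look.py side14
```

```text
14.7667 F [ 3.1 -7.  -1.1] z 0.0467 along 86.7 normal 11.1 arm angle if flat cw deg 147.0238954111441 J6 54.8
14.7667 [0.5241 0.0161 0.0467] [179.9  -0.   31.2] [ 3.1 -7.  -1.1] fixture mm [-41.7 -95.5]
```

View pics/side14.png

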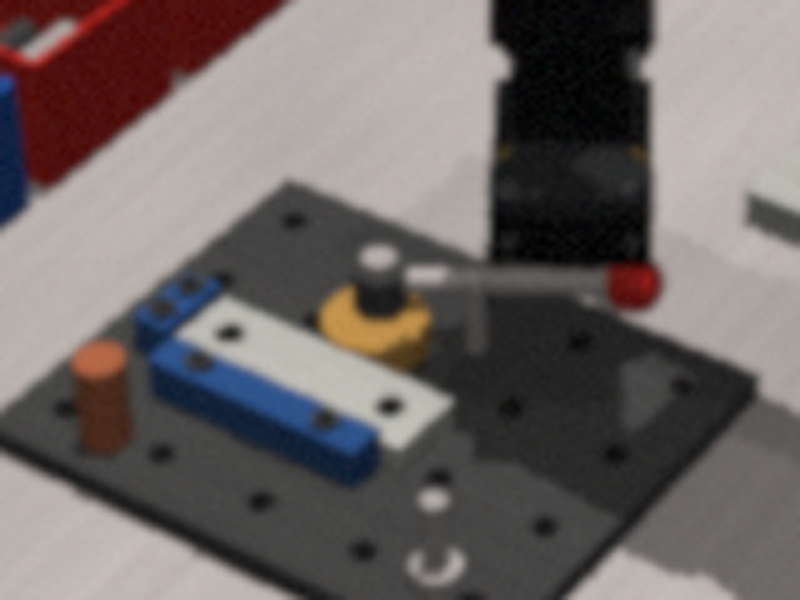

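Wedging has begun: the force is 7.7 N and rising, and the knob is at (633,285). I push on to the pin.

>>> send_rows(steps=[[[0, -0.15, 0, 0.3], [0, -0.15, 0, 0.3], [0, 0, 0, 0]]])

```text
time: 15.07
ee_pos: [0.524, 0.0163, 0.0469]
orientation: [179.5, -0.1, 30.7]
contact_force: [6.6, -16.2, -5.3]
finger_gap: 0.005
```

>>> send_rows(steps=[[[0, -0.15, 0, 0.3], [0, -0.15, 0, 0.3], [0, 0, 0, 0]]])

```text
time: 15.32
ee_pos: [0.5238, 0.0165, 0.047]
orientation: [179.2, -0.1, 30.1]
contact_force: [11.8, -24.6, -10.7]
finger_gap: 0.001
```

>>> send_rows(steps=[[[0, -0.15, 0, 0], [0, -0.15, 0, 0], [0, 0, 0, 0]]])

```text
time: 15.57
ee_pos: [0.5238, 0.0167, 0.0471]
orientation: [178.8, -0.1, 30.2]
contact_force: [16.3, -33.8, -13.2]
finger_gap: 0.001
```

```bash
python3 st.py; python3 look.py side15
```

```text
15.5667 F [ 16.3 -33.8 -13.2] z 0.0471 along 86.6 normal 11.9 arm angle if flat cw deg 147.99177682713832 J6 56.8
15.5667 [0.5238 0.0167 0.0471] [ 1.788e+02 -1.000e-01  3.020e+01] [ 16.3 -33.8 -13.2] fixture mm [-42.1 -95. ]
```

View pics/side15.png

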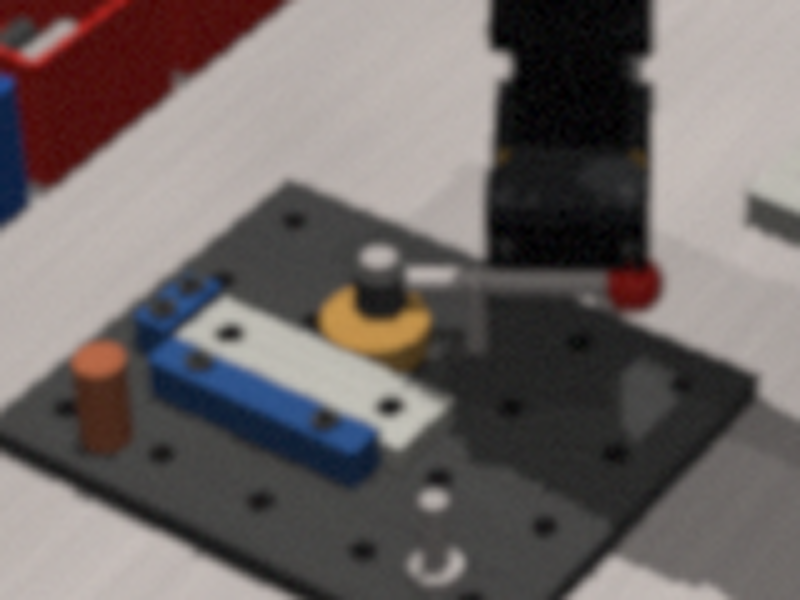

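The arm is stopped hard on the pin: stalled at 38 N, far above the 15 N of wedging. I release, lift clear and look.

>>> send_rows(steps=[[[0, 0.5, 0, 0], [0, 0.7, 0, 0], [0, 0.8, 0, 0], [0, 0, -3, 0], [0, 0, -4, 0], [0, 0, -4, 0], [0, 0, 0, 0], [0, 0, 0, 0]]])

```text
time: 16.28
ee_pos: [0.5311, 0.0078, 0.1601]
orientation: [179.9, -0.3, 30.0]
contact_force: [0.3, 0.9, -0.4]
finger_gap: 0.009
```

>>> send_rows(steps=[[[0, 4, 0, 0], [0, 4, 0, 0], [0, 4, 0, 0], [0, 4, 0, 0], [0, 4, 0, 0], [0, 4, 0, 0], [0, 0, 0, 0], [0, 0, 0, 0]]])

```text
time: 16.95
ee_pos: [0.6484, -0.2013, 0.1535]
orientation: [-179.7, 0.1, 29.9]
contact_force: [0.0, 1.1, 0.4]
finger_gap: 0.006
```

```bash
python3 look.py side16; python3 -c "
from h import *
p,d=vision.grab_frame('top');cv2.imwrite('pics/top16.png',p[:,:,::-1]);cv2.imwrite('pics/top16c.png',cv2.resize(p[190:300,240:340,::-1],None,fx=5.4,fy=5.4,interpolation=cv2.INTER_CUBIC))"
```

```text
16.95 [ 0.6484 -0.2013  0.1535] [-1.797e+02  1.000e-01  2.990e+01] [0.  1.1 0.4] fixture mm [  89.3 -309. ]
```

View pics/side16.png

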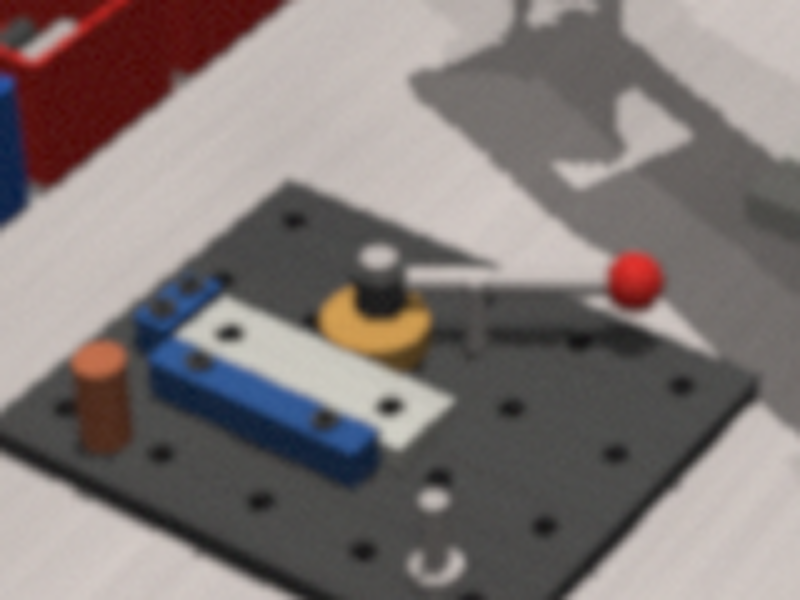

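View pics/top16c.png

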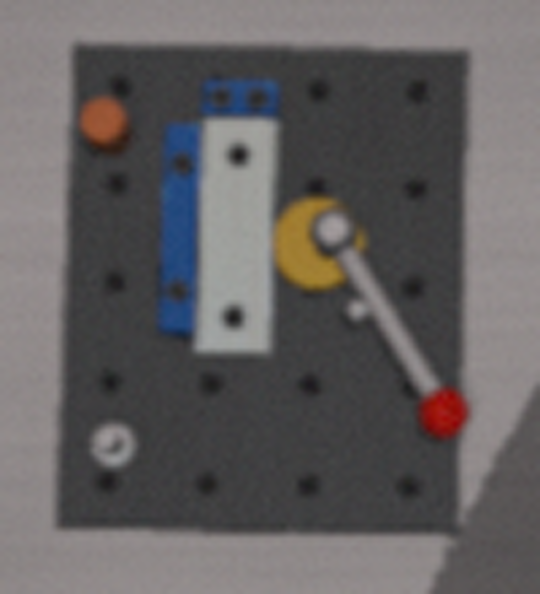

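The bar is snug against the stop and fence, but the rod seems a hair off the pin: knob at side (635,280), was (635,285) when pressed. I'll measure the lever angle.

```bash
python3 - <<'E'
from h import *
for n in ("top","side"):
    for im,lab in (("0","start"),("1","now")):
        p=np.load(f"{n}0p.npy") if im=="0" else vision.grab_frame(n)[0]
        if im=="1": np.save(n+"1p.npy",p)
        q=p.astype(int); m=(q[...,0]>130)&(q[...,1]<60)&(q[...,2]<60)
        y0,y1,x0,x1=(195,300,300,345) if n=="top" else (195,290,255,360)
        k=np.zeros_like(m);k[y0:y1,x0:x1]=m[y0:y1,x0:x1]; v,u=np.nonzero(k); c=(u.mean(),v.mean())
        W=fx(back(n,[c],.045)[0]); piv=None
        d=W-[25,-39]; print(n,lab,len(u),np.round(c,1),W.round(1),"len",np.hypot(*d).round(1),"cw deg",np.degrees(np.arctan2(-d[1],d[0])).round(1))
s=sense();print(s["time"])
E
```

```text
top start 31 [326.3 202.3] [ 118.  -109.5] len 116.7 cw deg 37.2
top now 41 [322.  265.8] [ -70.7 -100.7] len 113.8 cw deg 147.2
side start 36 [272.7 215.6] [ 117.4 -111.1] len 117.2 cw deg 38.0
side now 55 [336.7 245. ] [ -72.8 -101. ] len 115.8 cw deg 147.6
17.15
```

```bash
python3 - <<'E'
from h import *
p=np.load("top1p.npy"); big=cv2.resize(p,None,fx=4,fy=4,interpolation=cv2.INTER_CUBIC).astype(int)
def rect(mask,box,z):
    m=np.zeros(mask.shape,np.uint8); x0,y0,x1,y1=[4*b for b in box]; m[y0:y1,x0:x1]=mask[y0:y1,x0:x1]
    m=cv2.morphologyEx(m,cv2.MORPH_OPEN,np.ones((9,9),np.uint8))
    cs,_=cv2.findContours(m,cv2.RETR_EXTERNAL,cv2.CHAIN_APPROX_NONE); c=max(cs,key=cv2.contourArea)[:,0]
    W=back("top",(c+.5)/4-.5,z); f=np.array([fx(w) for w in W]).astype(np.float32)
    return f
mb=((big.min(-1)>120)).astype(np.uint8); f=rect(mb,(270,205,293,262),.03)
blue=((big[...,2]>big[...,0]+40)).astype(np.uint8); g=rect(blue,(268,212,279,254),.037)
for n,q in (("bar",f),("fence",g)):
    r=cv2.minAreaRect(q); print(n,r, q.min(0),q.max(0))
    lo,hi=q[:,0].min()+12,q[:,0].max()-12
    for nm,s in (("+y",q[:,1]>q[:,1].mean()),("-y",q[:,1]<q[:,1].mean())):
        k=s&(q[:,0]>lo)&(q[:,0]<hi); a=np.polyfit(q[k,0],q[k,1],1); print(n,nm,"slope rad",a[0].round(4),"y at x=25",np.polyval(a,25).round(1))
E
```

```text
bar ((25.516357421875, 15.692560195922852), (128.48831176757812, 39.53121566772461), 0.3428018391132355) [-38.807888  -4.343232] [89.849205 35.62318 ]
bar +y slope rad 0.0089 y at x=25 34.6
bar -y slope rad 0.0106 y at x=25 -3.4
fence ((27.895938873291016, 46.47502136230469), (60.389923095703125, 19.24640464782715), 0.5882365107536316) [-2.2623413 36.880287 ] [58.06474 56.34534]
fence +y slope rad 0.0077 y at x=25 55.7
fence -y slope rad 0.0026 y at x=25 37.5
```

Checks agree: the bar's centre is at fixture (25.5, 15.7) mm against home (25, 15), it is parallel to the fence within about 0.005 rad, and the lever is at about 147.4 deg (needs more than 142.4). The robot is clear, so I hand in.

```bash
python3 -c "
from plant import ctrl,sense
print(ctrl.close_job()); print(sense()['time'])"
```

```text
the job is handed in; nothing more can be done
None
the job is handed in; nothing more can be done
```

The bar is clamped in the fixture and the job is handed in at about 17 s of the 56 s allowed. No verdict was reported.

**What I did:** I pushed the middle-sized bar lengthwise with the closed fingertips until it stalled on the end stop, at about 8 N with no further advance. Then I swept the lever clockwise from its counterclockwise side. It stalled hard on the stop pin at about 38 N, well above the 15 N of wedging. I then backed off and lifted clear.

**Last checks:**

| What | Measured | Required |
|---|---|---|
| Bar centre, fixture axes | (25.5, 15.7) mm | (25, 15) mm, within 3 mm in x and 2.5 mm in y |
| Bar square to the fence | within about 0.005 rad | below 0.03 rad |
| Lever, clockwise | 147.2–147.6 deg | 148 deg fully closed, at least 142.4 deg |
| Contact force on the robot | about 1 N, sensor noise | robot touching nothing |

**What disagreed or was not checked:**
- **Camera calibration:** the two cameras put the plate's corners about 8 mm apart. I used the top camera's frame because it matched the stop, the lever length and the final bar position.
- **Lever start angle:** it measured about 37 deg rather than the nominal 33, in both cameras.
- **Lever after release:** the knob looked slightly farther from the pin once I let go, about 1 deg at most.
- **Clamping force:** the bar's force on the fence cannot be measured directly. I infer it from the lever being wedged at its stop.
- **Bystanders:** the offcut and bolt look unmoved in the final crops. I did not measure the things on the bench, but the arm stayed well above them.

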